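Charge the hand lubricator

ROBOT

A 7-joint arm with a two-finger parallel gripper is mounted at the origin on the work surface. World frame = base frame: x ahead of the robot, y to its left, z up, the work surface at z = 0. Lengths are in m, angles in rad, forces in N, time in s.
With the tool pointing down it reaches from about 0.4 to 0.85 m from the base axis. Payload 6.9 kg.
Tool frame: the origin (TCP) lies at the very end of the fingers, on their centre line; the grasp point (between the pads) lies 19 mm behind it; x points along the fingers, z is the direction in which the jaws open and shut, and the axes are right-handed (so a half turn about x gives the same grasp; the last joint's range is limited). The gripper opens to 85 mm and grips with 20 to 120 N. Pads are 22 mm wide; open, the fingers measure 114 mm over their backs; the gripper's body (76 mm by 85 mm) begins 54 mm behind the grasp point. The pads swing forward as they close: fully open they stand 13 mm farther back than shut.
Start: joints at [1.325, 0.507, -0.238, 1.5, 0.126, 1.149, -0.155], TCP at [0.215, -0.587, 0.231] pointing down, gripper open.
Joint ranges: [-3.08, 3.08], [-0.24, 2.05], [-1.43, 1.35], [0, 2.5], [-1.52, 4.66], [0.17, 1.96], [-2.89, 2.89]. Speed limits (rad/s): [2.39, 2.39, 3.14, 3.14, 3.14, 3.14, 3.14].

INTERFACE

Orientations are given as a rotation vector (axis times angle).
In Python, from cell import r, viewer, job gives the robot as it stands. The module is installed in compiled form; this text tells all that it offers.
- The arm moves only by the tool arm_command, never from a script. Its argument "steps" is a list that holds one entry, the list of rows, each a list of 7 numbers: the shift along the world's x, y, z in units of 50 cm (1.0 is 50 cm), then the turn, a rotation vector about the world's x, y, z in units of 45 degrees (1.0 is 45 degrees), then the closure in counts, from 0 (fully open) to 255 (shut). A call has 1 to 12 rows; each row is the pose to reach, as a shift and turn from the pose measured when the call began; what a row does not reach only later rows make up. A row lasts 1/8 s, in which the tool goes at most 62.5 mm and 10.7 degrees, less where a joint would pass 70% of its speed; a pose out of reach is approached as far as the arm can. A call with a number of a shift or a turn outside -1 to 1 is refused whole. A call with a gripper value outside its range is refused whole. The fingers move at their own pace and stop on an object; "squeeze" is the grip in N (left out, the last holds). Time passes only in rows, so rows that repeat a pose let the fingers close. It gives the time, the measured TCP pose, the force and the opening at its end, in the units of the state.
- r.get_state(): the state, without advancing time (a new reading comes with each control period).
- viewer.get_image(name): name is "scene" or "side" or "wrist"; returns a dict with "frame" (420x560x3 uint8, red, green, blue), "intrinsics" (3x3 intrinsics, pixels), "k1" (the pictures are not rectified: a ray, as slopes to the right and down, at radius r is drawn at 1 + k1 r^2 times it, then the intrinsics apply), "origin" and "orientation" of the camera in the world; the wrist camera has in their place "tool_from_camera" (4x4, takes a point from camera to tool coordinates, whose origin is the TCP and whose axes are the tool frame's). Camera axes: x right, y down, z forward; pixel columns grow to the right and rows downward; lengths in m; the calibration is good to about 2 mm. A picture is of the moment at which its call begins: read the wrist's pose just before it. There is no depth.
- job.job_done(): hands the job in, once; it reports no verdict.
The state is a dict: "t": time; "qpos": joint angles; "joint_vel": joint speeds; "joint_torque": joint torques, N m; "ee_pos": TCP position; "orientation": TCP orientation; "force": force on the tool from outside, world axes, zero at the start; "ft_torque": the same for the moment, N m; "width": finger opening in m.
Only numpy, scipy, OpenCV 4.12 (cv2) and the standard library are available. Lean on these libraries where they do the work, as an engineer would, in place of code of your own. Each camera call takes 0.05 s, during which the arm holds its last target.

TASK

One of the two hand lubricators bolted to the bench still has to be charged: with the fingertips, press the red plunger cap all the way down and let it spring all the way up again, over and over, until the indicator pin beside it stands fully out, with the whole green band on it clear of the collar. Finish with the red plunger fully up and left alone. Push on the red cap only: do not touch its indicator pin, do not press the black cap of the other lubricator, and do not move, pick up or knock over any of the loose things on the bench.

Things in the scene. Friction and masses are not known exactly. Their poses are not given: they have to be found in the camera images.
- lube: The lubricator to pump, bolted down, at any yaw within 46 degrees. Origin: centre of the underside of its foot (80 x 150 x 8 mm). A round blue column (56 mm diameter, 136 mm high, axis at y = -35 mm here) carries the red-capped plunger; a square shoulder (85 mm high, plus a 5 mm steel collar) holds the indicator pin, axis at y = +35 mm. z is up.
- plunger (a joint): Downward travel of the red-capped plunger: 0 is fully up, 0.020 m fully down on its stop. Its spring pushes up with about 5 N at the top and 12 N at the bottom; driving the pin adds about 2 N. It springs back up by itself when released.
- plunger_cap (a point): Centre of the flat top of the red plunger cap (disc of 44 mm diameter, 12 mm thick, on an 18 mm rod); 172 mm above the bench when the plunger is up, 152 mm when it is down. z is up.
- pin (a joint): How far the pin is up, m: 0.001 to 0.011 at the start, about 0.039 fully out; the whole green band is clear from 0.036. A ratchet with 5 mm steps lifts it about 10 mm for each full stroke of the plunger (the first and the last may give less) and it stays up. Let the plunger come fully up between strokes. Further strokes when it is fully out do no harm.
- pin_tip (a point): Centre of the top of the indicator pin: upright round pin of 15 mm diameter, yellow with a 7 mm green band below the yellow and bare steel under that. Its top is 94 mm above the bench plus pin.
- spare: The other lubricator, of the same make and size but with a black cap, and its pin already fully out. Origin: centre of the underside of its foot; same frame as lube. It is bolted down. To be left alone.
- spare_plunger (a joint): Downward travel in m of the black-capped plunger of the other lubricator (0 up, 0.020 down). Must stay up.
- socket: Loose dark steel wheel-nut socket, 30 mm diameter, 60 mm tall, standing between the lubricators. Origin: centre of its underside.
- jar: Loose clear jar with a blue lid, 54 mm diameter, 62 mm tall, standing between the lubricators. Origin: centre of its underside.
- nut: Loose steel wheel nut, 30 mm diameter, 32 mm tall, standing between the lubricators. Origin: centre of its underside.
- spray: Loose white bottle with an orange cap, 64 mm diameter, 190 mm tall, on the robot's right. Origin: centre of its underside.
- wrench: Loose wrench lying flat on the robot's left, along its own x. Origin: centre of its underside.
- gauge: Loose tyre pressure gauge lying face up on the robot's right: black dial of 64 mm diameter, 22 mm thick, with a 50 mm brass stem along its -x. Origin: centre of the dial's underside.

How it is judged:
By the outcome, as a careful person would: the job done as asked, in the order asked, and still so for the second after the job is handed in, with the robot touching nothing.
It also fails if it takes over 48 s, if anything falls off the work surface, if the arm or the gripper's body presses on something with over 40 N, if the wrist force passes 120 N, or if a joint passes its speed limit or range.

## Working session

There is one attempt and no reset: what is moved stays moved. The work goes in short steps, Python scripts to look and compute and a tool call to move; the robot and the scene stay as the last step left them, time stands still between calls to the robot, and variables do not carry over. Pictures are saved under pics/ and viewed, and the job is handed in when it is done.

Besides the shell and the picture viewer there is one more tool, called as name([rows], argument=value, ...), one row to a line, values as JSON. arm_command: Moves the arm, as the interface text tells. Shifts and turns lie within -1 to 1; 1 stands for 50 cm of shift or 45 degrees of turn. Its arguments: {"type":"object","properties":{"steps":{"type":"array","items":{"type":"array","items":{"type":"array","items":{"type":"number"}}}},"squeeze":{"type":"number"}},"required":["steps"]}

```bash
mkdir -p pics; cat > h.py <<'E'
import numpy as np, cv2
from cell import r, viewer, job
from scipy.spatial.transform import Rotation as R
def rot(o):
    o=np.array(o,float)
    return o if o.shape==(3,3) else (R.from_rotvec(o).as_matrix() if o.size==3 else R.from_quat(o).as_matrix())
def save(name,fn):
    s=r.get_state(); d=viewer.get_image(name)
    cv2.imwrite('pics/'+fn+'.png',d['frame'][:,:,::-1])
    if name=='wrist':
        T=np.array(d['tool_from_camera']);Rt=rot(s['orientation']);d['C']=Rt@T[:3,:3];d['o']=Rt@T[:3,3]+np.array(s['ee_pos'])
    else: d['C']=rot(d['orientation']);d['o']=np.array(d['origin'])
    np.savez('pics/'+fn+'.npz',C=d['C'],o=d['o'],K=d['intrinsics'],k1=d['k1'],f=d['frame'])
    return d
def ray(fn,u,v):
    d=np.load('pics/'+fn+'.npz');K=d['K'];k=float(d['k1'])
    p=cv2.undistortPoints(np.array([[[u,v]]],float),K,np.array([k,0,0,0,0.]))[0,0]
    return d['o'],d['C']@np.array([p[0],p[1],1])
def atz(fn,u,v,z):
    o,x=ray(fn,u,v);return o+x*(z-o[2])/x[2]
def proj(fn,P):
    d=np.load('pics/'+fn+'.npz');p=d['C'].T@(np.array(P)-d['o'])
    x,y=p[:2]/p[2];f=1+float(d['k1'])*(x*x+y*y);return (d['K']@np.array([x*f,y*f,1]))[:2]
E
python3 -c "
from h import *
print(r.get_state())
for n in ['scene','side','wrist']:
  d=save(n,n+'0');print(n,d['intrinsics'],d['k1'],d['o'],d['C'])
"
```

```text
{'t': 0.0, 'qpos': array([ 1.32547501,  0.5082951 , -0.23748892,  1.50114403,  0.12572942,
        1.14890077, -0.15483346]), 'joint_vel': array([ 0.00180904, -0.00202585, -0.00198799, -0.00052773,  0.00145709,
        0.00021677, -0.00245504]), 'joint_torque': array([ 1.96952665e-04, -6.20599151e+01, -2.18668520e+00, -2.49662769e+01,
        1.26734114e-02,  1.19222078e-02,  1.50618581e-05]), 'ee_pos': array([ 0.21451777, -0.58649256,  0.23045112]), 'orientation': array([ 0.94800965,  1.35650154, -0.94646004]), 'force': array([-0.55119255,  0.01812916,  0.18762219]), 'ft_torque': array([-0.03320381, -0.01172034, -0.05530413]), 'width': 0.08554854140688394}
scene [[386.74474603   0.         279.7354283 ]
 [  0.         386.74474603 204.74862195]
 [  0.           0.           1.        ]] 0.027403298049112554 [1.31494403 0.09637442 0.95305828] [[-0.11460506  0.72460279 -0.6795708 ]
 [ 0.99339985  0.08033305 -0.08187389]
 [-0.00473405 -0.6844687  -0.72902688]]
side [[416.419299     0.         277.99051651]
 [  0.         416.419299   210.77095287]
 [  0.           0.           1.        ]] -0.10477492036323921 [0.22426676 0.75312965 0.82760274] [[-0.92155519 -0.2407271   0.30460877]
 [-0.38820283  0.5832187  -0.71355064]
 [-0.00588255 -0.77582627 -0.63091916]]
wrist [[347.08570399   0.         281.03272938]
 [  0.         347.08570399 213.50719686]
 [  0.           0.           1.        ]] 0.02929029384749412 [ 0.27610688 -0.56349162  0.37308863] [[ 0.34408967 -0.90718977 -0.242093  ]
 [-0.93893418 -0.33306291 -0.08643904]
 [-0.00221558  0.25705218 -0.96639499]]
```

View pics/scene0.png

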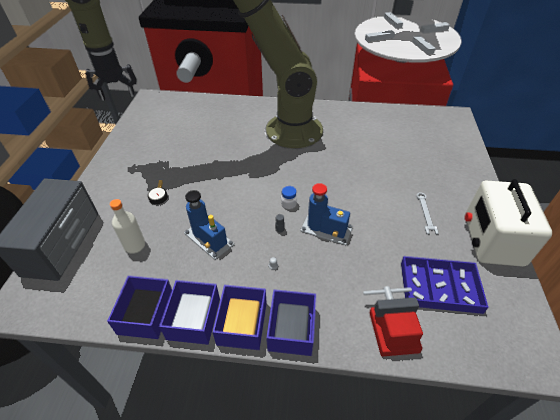

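View pics/side0.png

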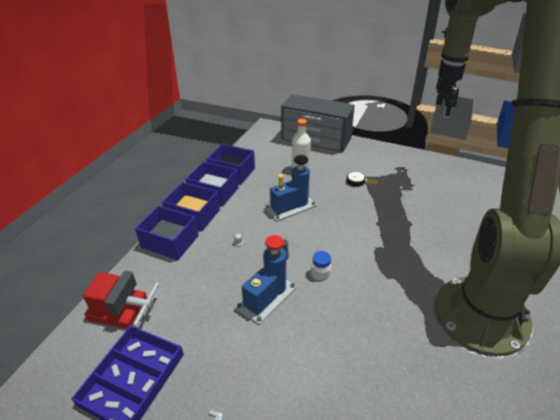

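```bash
python3 -c "
from h import *
for n,b in [('scene0',(260,170,380,260)),('side0',(220,220,340,330))]:
  f=np.load('pics/'+n+'.npz')['f'][b[1]:b[3],b[0]:b[2],::-1]
  cv2.imwrite('pics/'+n+'c.png',cv2.resize(f,None,fx=5,fy=5,interpolation=cv2.INTER_CUBIC))
"
```

```text
(no output)
```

View pics/scene0c.png

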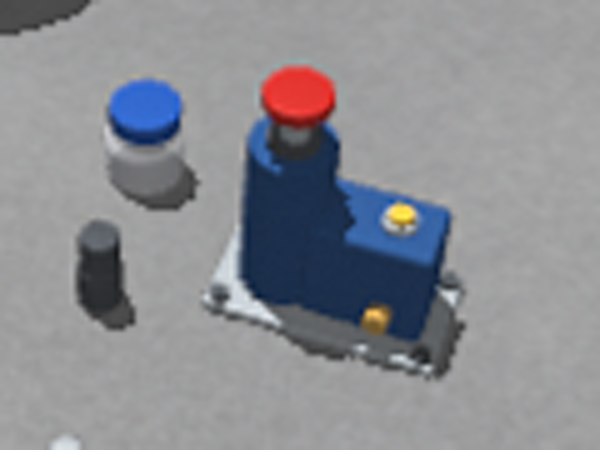

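View pics/side0c.png

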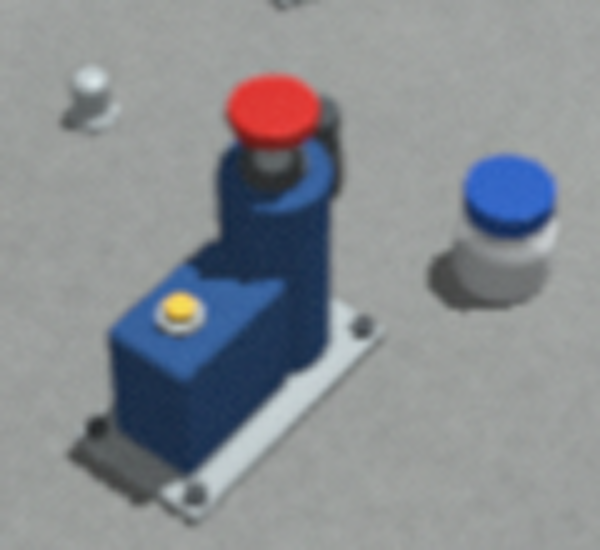

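```bash
python3 -c "
from h import *
print('cap',atz('scene0',319.4,188,.172),atz('side0',274.4,240.6,.172))
print('pin',atz('scene0',340.2,212.6,.1),atz('side0',255.7,281,.1))
print('blk',atz('scene0',194,197,.172)); print('spray',atz('scene0',117,205,.19));print('jar',atz('scene0',289,190.5,.062))
s=r.get_state();print(rot(s['orientation']))
"
```

```text
cap [0.50843012 0.11478482 0.172     ] [0.5062929 0.1147857 0.172    ]
pin [0.53171854 0.18236333 0.1       ] [0.52353734 0.18583835 0.1       ]
blk [ 0.58373401 -0.23539437  0.172     ]
spray [ 0.65297651 -0.42579533  0.19      ]
jar [0.41744684 0.01911046 0.062     ]
[[-4.73171334e-04  9.39089887e-01  3.43671296e-01]
 [ 1.28022738e-03  3.43671621e-01 -9.39089015e-01]
 [-9.99999069e-01 -4.37259985e-06 -1.36486414e-03]]
```

arm_command([
  [[0,0,0.12,0,0,0,255],[0.1,0.2,0.12,0,0,0,255],[0.2,0.3,0.12,0,0,0,255],[0.3,0.4,0.12,0,0,0,255],[0.35,0.5,0.12,0,0,0,255],[0.38,0.6,0.12,0,0,0,255],[0.4,0.7,0.12,0,0,0,255],[0.4,0.8,0.12,0,0,0,255],[0.4,0.8,0.12,0,0,0,255],[0.4,0.8,0.12,0,0,0,255]],
])

```text
t: 1.4
ee_pos: [0.4148, -0.1852, 0.2908]
orientation: [0.945, 1.357, -0.944]
force: [0.2, -0.7, -0.7]
width: -0.0001
```

arm_command([
  [[0.03,0.12,0,0,0,0,255],[0.07,0.24,0,0,0,0,255],[0.11,0.36,0,0,0,0,255],[0.15,0.48,0,0,0,0,255],[0.185,0.6,0,0,0,0,255],[0.185,0.6,-0.08,0,0,0,255],[0.185,0.6,-0.12,0,0,0,255],[0.185,0.6,-0.12,0,0,0,255],[0.185,0.6,-0.12,0,0,0,255]],
])

```text
t: 2.52
ee_pos: [0.5081, 0.1139, 0.2315]
orientation: [0.947, 1.356, -0.945]
force: [0.0, 0.5, -0.0]
width: -0.0
```

```bash
python3 -c "
from h import *
s=r.get_state();print(s['ee_pos'])
for n in ['scene','side','wrist']: save(n,n+'1')
out=[]
for n,b in [('scene1',(270,120,390,240)),('side1',(210,180,330,300))]:
  out.append(cv2.resize(np.load('pics/'+n+'.npz')['f'][b[1]:b[3],b[0]:b[2],::-1],(400,400),interpolation=cv2.INTER_CUBIC))
cv2.imwrite('pics/c1.png',np.hstack(out))
"
```

```text
[0.50814793 0.11385832 0.23145986]
```

View pics/c1.png

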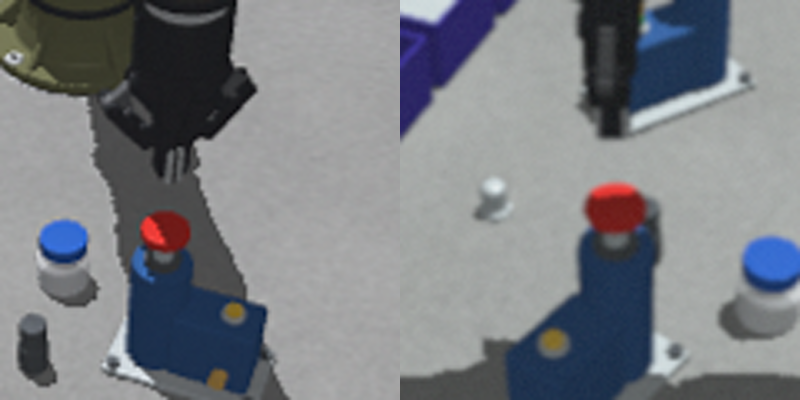

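View pics/wrist1.png

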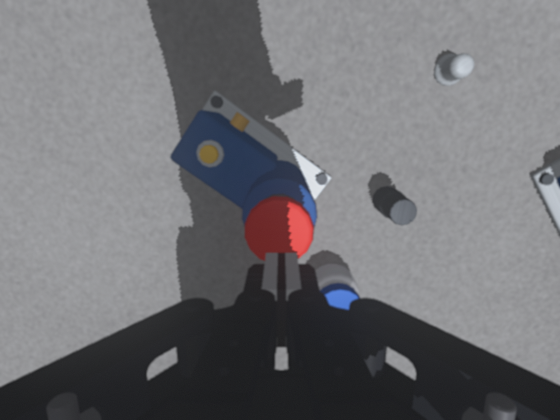

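```bash
python3 -c "
from h import *
print(atz('wrist1',279.5,230,.172), proj('wrist1',[.5075,.1145,.172]),proj('side1',r.get_state()['ee_pos']),proj('scene1',r.get_state()['ee_pos']))
"
```

```text
[0.50896229 0.11653327 0.172     ] [281.79120422 233.23585732] [273.45946614 220.48976274] [320.79617968 172.41938987]
```

arm_command([
  [[0,0.003,-0.06,0,0,0,255],[0,0.003,-0.11,0,0,0,255],[0,0.003,-0.13,0,0,0,255],[0,0.003,-0.13,0,0,0,255]],
])

```text
t: 3.18
ee_pos: [0.5078, 0.1155, 0.1673]
orientation: [0.946, 1.355, -0.945]
force: [-2.6, -2.5, 5.7]
width: 0.0
```

arm_command([
  [[0,0,-0.02,0,0,0,255],[0,0,-0.03,0,0,0,255],[0,0,-0.032,0,0,0,255],[0,0,-0.032,0,0,0,255]],
])

```text
t: 3.68
ee_pos: [0.5081, 0.1156, 0.1533]
orientation: [0.947, 1.353, -0.944]
force: [-4.3, -1.4, 11.3]
width: 0.0
```

arm_command([
  [[0,0,-0.006,0,0,0,255],[0,0,-0.01,0,0,0,255],[0,0,-0.01,0,0,0,255]],
])

```text
t: 4.05
ee_pos: [0.5082, 0.1157, 0.152]
orientation: [0.947, 1.351, -0.943]
force: [-9.9, -2.8, 28.3]
width: 0.0001
```

arm_command([
  [[0,0,0.03,0,0,0,255],[0,0,0.056,0,0,0,255],[0,0,0.056,0,0,0,255],[0,0,0.056,0,0,0,255],[0,0,0.056,0,0,0,255]],
])

```text
t: 4.68
ee_pos: [0.5079, 0.1155, 0.1793]
orientation: [0.946, 1.351, -0.944]
force: [0.5, 0.1, -0.4]
width: 0.0
```

```bash
cat > look.py <<'E'
import sys
from h import *
k=sys.argv[1]
out=[]
for n,b in [('scene',(290,160,370,240)),('side',(220,220,300,300))]:
  save(n,n+k)
  out.append(cv2.resize(np.load('pics/'+n+k+'.npz')['f'][b[1]:b[3],b[0]:b[2],::-1],(400,400),interpolation=cv2.INTER_CUBIC))
cv2.imwrite('pics/c'+k+'.png',np.hstack(out))
E
python3 look.py 2
```

```text
(no output)
```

View pics/c2.png

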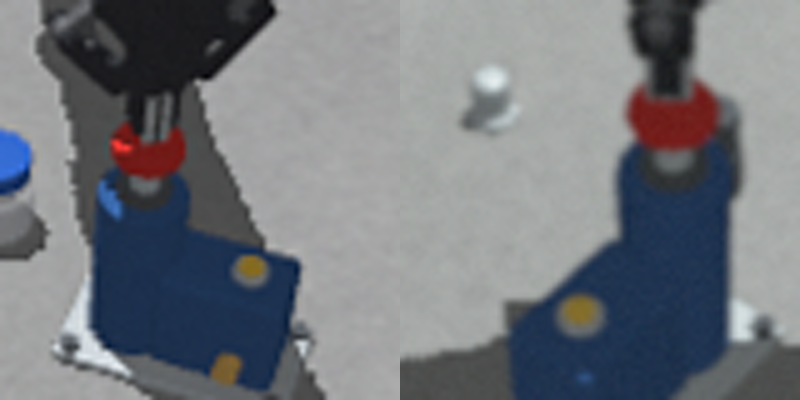

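arm_command([
  [[0,0,-0.03,0,0,0,255],[0,0,-0.062,0,0,0,255],[0,0,-0.062,0,0,0,255],[0,0,-0.062,0,0,0,255]],
])

```text
t: 5.28
ee_pos: [0.5093, 0.1162, 0.1519]
orientation: [0.948, 1.347, -0.941]
force: [-8.1, -4.1, 39.5]
width: 0.0001
```

```bash
python3 look.py 3
```

```text
(no output)
```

View pics/c3.png

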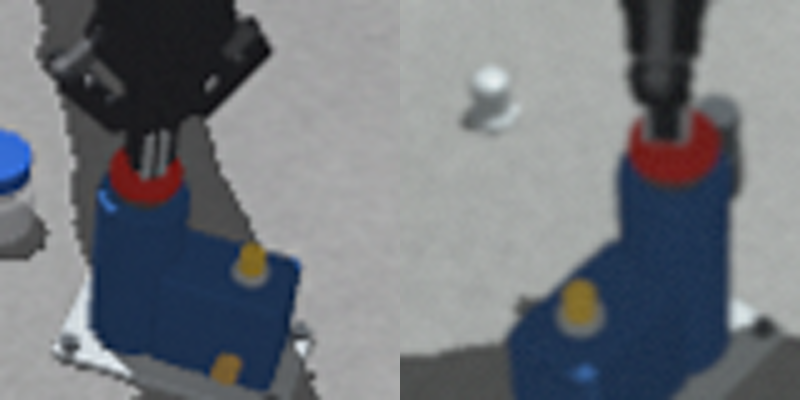

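arm_command([
  [[0,0,0.03,0,0,0,255],[0,0,0.056,0,0,0,255],[0,0,0.056,0,0,0,255],[0,0,0.056,0,0,0,255],[0,0,0.056,0,0,0,255],[0,0,0.026,0,0,0,255],[0,0,-0.004,0,0,0,255],[0,0,-0.005,0,0,0,255],[0,0,-0.005,0,0,0,255]],
])

```text
t: 6.5
ee_pos: [0.5104, 0.1166, 0.1519]
orientation: [0.949, 1.343, -0.939]
force: [-6.8, -2.9, 32.9]
width: 0.0003
```

```bash
python3 look.py 4
```

```text
(no output)
```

View pics/c4.png

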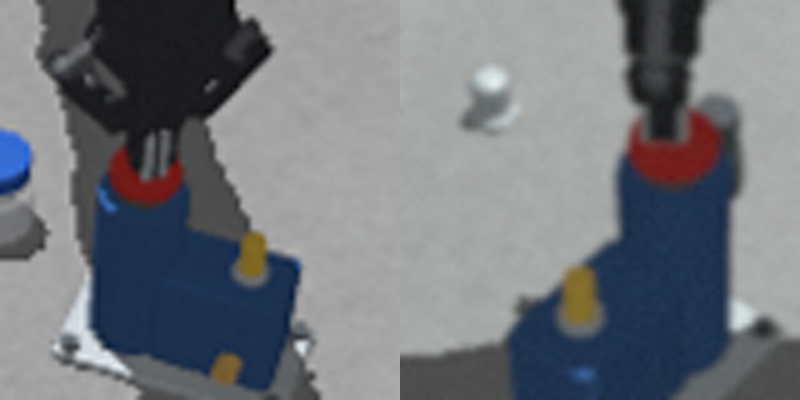

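arm_command([
  [[0,0,0.03,0,0,0,255],[-0.005,-0.002,0.06,0,0,0,255],[-0.005,-0.002,0.06,0,0,0,255],[-0.005,-0.002,0.06,0,0,0,255],[-0.005,-0.002,0.06,0,0,0,255],[-0.005,-0.002,0.06,0,0,0,255]],
])

```text
t: 7.35
ee_pos: [0.5077, 0.1156, 0.1814]
orientation: [0.949, 1.344, -0.939]
force: [0.2, -0.2, -0.1]
width: -0.0
```

arm_command([
  [[0,0,-0.03,0,0,0,255],[0,0,-0.06,0,0,0,255],[0,0,-0.065,0,0,0,255],[0,0,-0.065,0,0,0,255]],
])

```text
t: 7.85
ee_pos: [0.5089, 0.1161, 0.1519]
orientation: [0.951, 1.339, -0.937]
force: [-6.9, -3.2, 37.2]
width: -0.0002
```

```bash
python3 look.py 5
```

```text
(no output)
```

View pics/c5.png

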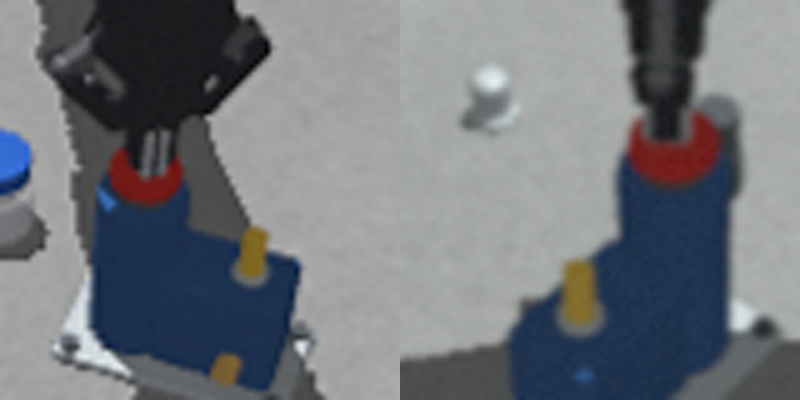

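arm_command([
  [[0,0,0.03,0,0,0,255],[-0.003,-0.001,0.06,0,0,0,255],[-0.003,-0.001,0.08,0,0,0,255],[-0.003,-0.001,0.08,0,0,0,255]],
])

```text
t: 8.45
ee_pos: [0.5077, 0.1156, 0.1921]
orientation: [0.951, 1.339, -0.936]
force: [-0.5, 0.1, -0.3]
width: 0.0001
```

```bash
python3 look.py 6; python3 look.py 7; python3 -c "
from h import *
cv2.imwrite('pics/c67.png',np.vstack([cv2.resize(cv2.imread('pics/c%d.png'%i),None,fx=.75,fy=.75) for i in (6,7)]))
for p in (.0,.01,.02,.03,.04): print(p,proj('scene6',[.529,.1835,.094+p]),proj('side6',[.529,.1835,.094+p]))
"
```

```text
0.0 [340.37205233 213.30608943] [254.10184966 281.32771652]
0.01 [340.74194585 211.04897139] [253.91285706 278.44103988]
0.02 [341.11669708 208.76294936] [253.72151889 275.51390092]
0.03 [341.49640454 206.44745081] [253.52779745 272.54554071]
0.04 [341.88116947 204.10188769] [253.33165445 269.53518392]
```

View pics/c67.png

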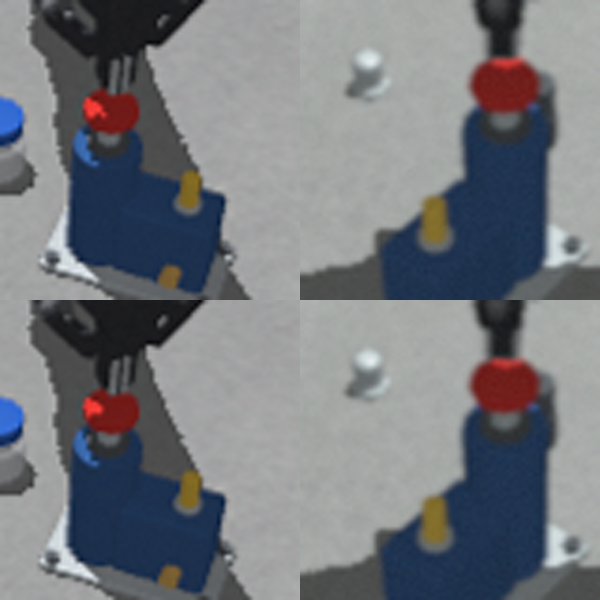

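arm_command([
  [[0,0,-0.03,0,0,0,255],[0,0,-0.06,0,0,0,255],[0,0,-0.08,0,0,0,255],[0,0,-0.087,0,0,0,255],[0,0,-0.087,0,0,0,255],[0,0,-0.087,0,0,0,255]],
])

```text
t: 9.4
ee_pos: [0.5077, 0.1156, 0.1518]
orientation: [0.951, 1.335, -0.936]
force: [-14.2, -5.3, 54.3]
width: 0.0001
```

```bash
python3 look.py 8
```

```text
(no output)
```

View pics/c8.png

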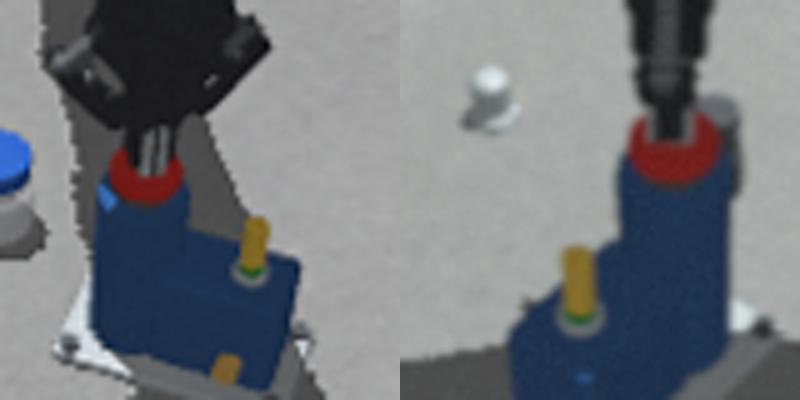

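arm_command([
  [[0,0,0.03,0,0,0,255],[0,0,0.06,0,0,0,255],[0,0,0.07,0,0,0,255],[0,0,0.07,0,0,0,255],[0,0,0.07,0,0,0,255],[0,0,0.07,0,0,0,255],[0,0,0.07,0,0,0,255],[0,0,0.03,0,0,0,255],[0,0,0.0,0,0,0,255],[0,0,-0.005,0,0,0,255],[0,0,-0.005,0,0,0,255]],
])

```text
t: 10.88
ee_pos: [0.5091, 0.1162, 0.152]
orientation: [0.952, 1.332, -0.933]
force: [-4.6, -3.4, 24.3]
width: -0.0
```

```bash
python3 look.py 9
```

```text
(no output)
```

View pics/c9.png

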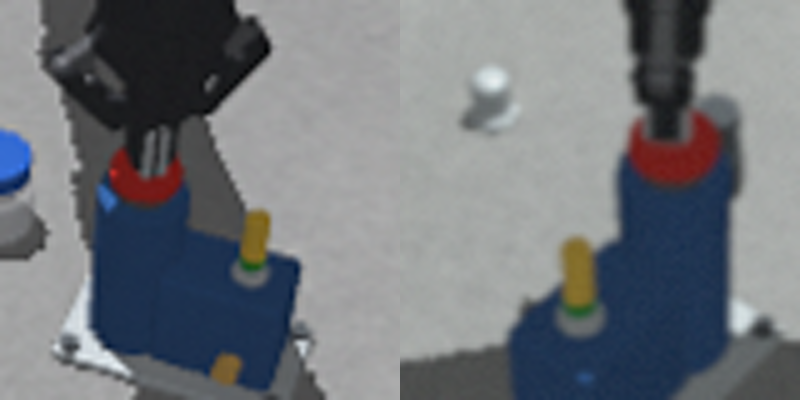

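arm_command([
  [[0,0,0.03,0,0,0,255],[-0.003,0,0.06,0,0,0,255],[-0.003,0,0.07,0,0,0,255],[-0.003,0,0.07,0,0,0,255],[-0.003,0,0.07,0,0,0,255],[-0.003,0,0.07,0,0,0,255],[-0.003,0,0.07,0,0,0,255],[-0.003,0,0.03,0,0,0,255],[-0.003,0,0.0,0,0,0,255],[-0.003,0,-0.006,0,0,0,255],[-0.003,0,-0.006,0,0,0,255]],
])

```text
t: 12.35
ee_pos: [0.509, 0.1168, 0.152]
orientation: [0.954, 1.328, -0.93]
force: [-6.3, -2.0, 27.9]
width: -0.0001
```

```bash
python3 look.py 10
```

arm_command([
  [[0,0,0.03,0,0,0,255],[0,0,0.06,0,0,0,255],[0,0,0.07,0,0,0,255],[0,0,0.07,0,0,0,255],[0,0,0.07,0,0,0,255],[0,0,0.07,0,0,0,255],[0,0,0.07,0,0,0,255],[0,0,0.03,0,0,0,255],[0,0,0.0,0,0,0,255],[0,0,-0.006,0,0,0,255],[0,0,-0.006,0,0,0,255]],
])

```text
t: 13.82
ee_pos: [0.5103, 0.1174, 0.152]
orientation: [0.956, 1.324, -0.927]
force: [-6.2, -2.7, 28.6]
width: -0.0001
```

```bash
python3 look.py 11;python3 -c "
from h import *
cv2.imwrite('pics/c1011.png',np.vstack([cv2.resize(cv2.imread('pics/c%d.png'%i),None,fx=.75,fy=.75) for i in (10,11)]))"
```

```text
(no output)
```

View pics/c1011.png

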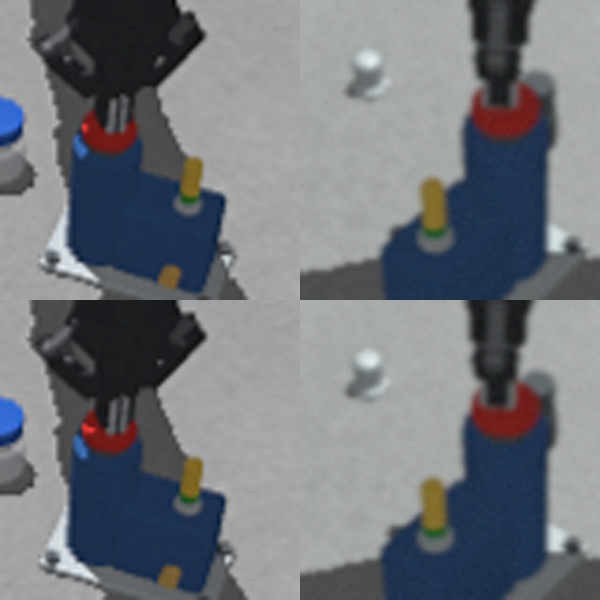

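arm_command([
  [[0,0,0.03,0,0,0,255],[0,0,0.1,0,0,0,255],[-0.02,-0.04,0.18,0,0,0,255],[-0.05,-0.14,0.2,0,0,0,255],[-0.1,-0.26,0.2,0,0,0,255],[-0.12,-0.36,0.2,0,0,0,255],[-0.12,-0.36,0.2,0,0,0,255],[-0.12,-0.36,0.2,0,0,0,255]],
])

```text
t: 14.92
ee_pos: [0.4505, -0.0621, 0.2521]
orientation: [0.957, 1.323, -0.927]
force: [-0.3, -0.2, 0.0]
width: 0.0001
```

```bash
python3 look.py 12; python3 -c "
from h import *
a=np.load('pics/scene12.npz')['f'][:,:,::-1]
b=np.load('pics/side12.npz')['f'][:,:,::-1]
c=lambda f,x,y:cv2.resize(f[y:y+40,x:x+40],(300,300),interpolation=cv2.INTER_CUBIC)
cv2.imwrite('pics/d12.png',np.vstack([np.hstack([c(a,320,190),c(a,193,205)]),np.hstack([c(b,236,258),c(b,262,168)])]))
save('wrist','wrist12')"
```

```text
(no output)
```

View pics/d12.png

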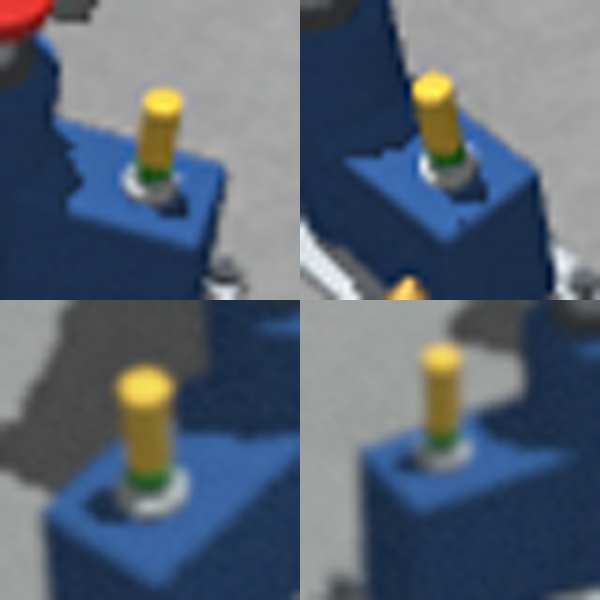

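View pics/c12.png

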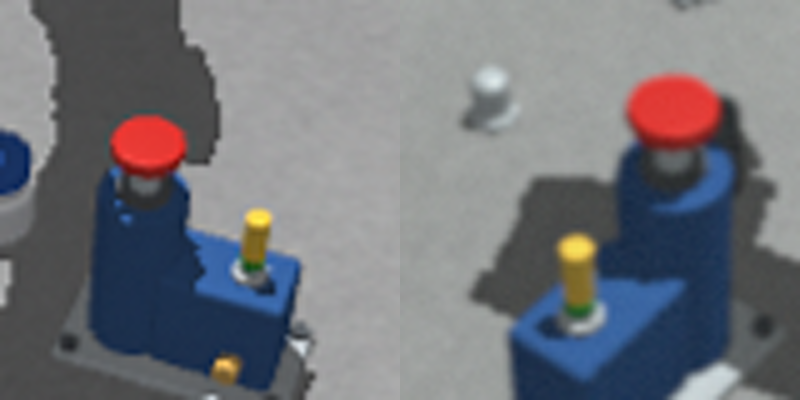

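View pics/wrist12.png

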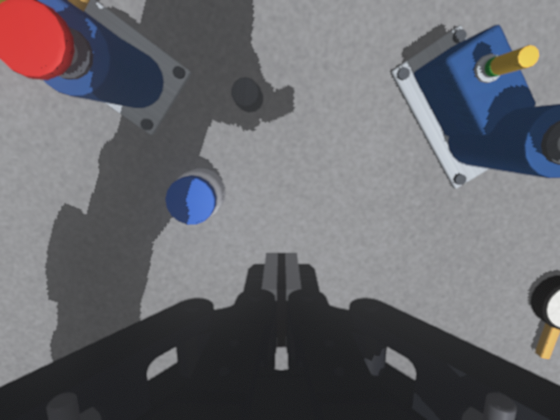

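```bash
python3 -c "
from h import *
from scipy.optimize import least_squares
rows=[]
for k in (8,9,10,11,12):
  for n,b in [('scene',(336,195,350,220)),('side',(248,262,264,292))]:
    f=np.load('pics/%s%d.npz'%(n,k))['f'][b[1]:b[3],b[0]:b[2]].astype(int)
    s=3
    R_,G,B=f[...,0],f[...,1],f[...,2]
    m=(R_-B>50)&(R_-G<80)
    g=(G-R_>20)&(G-B>15)
    w=np.clip(R_-B,0,None).astype(float)
    print(k,n,'yellow px',m.sum(),'rows',np.where(m.any(1))[0][[0,-1]]+b[1],'green',g.sum())
d=lambda n,b:None
# green px for spare
for n,b in [('scene12',(205,208,225,240)),('side12',(272,170,292,195))]:
    f=np.load('pics/%s.npz'%n)['f'][b[1]:b[3],b[0]:b[2]].astype(int)
    R_,G,B=f[...,0],f[...,1],f[...,2]
    m=(R_-B>50)&(R_-G<80);g=(G-R_>20)&(G-B>15)
    print('spare',n,m.sum(),g.sum())
for p in (.03,.033,.036,.039): print(p,proj('scene12',[.529,.1835,.094+p]),proj('side12',[.529,.1835,.094+p]))
"
```

```text
8 scene yellow px 45 rows [204 213] green 6
8 side yellow px 69 rows [270 282] green 10
9 scene yellow px 47 rows [202 212] green 9
9 side yellow px 64 rows [268 280] green 14
10 scene yellow px 48 rows [202 212] green 9
10 side yellow px 64 rows [268 280] green 15
11 scene yellow px 48 rows [202 212] green 9
11 side yellow px 63 rows [268 280] green 14
12 scene yellow px 48 rows [202 212] green 9
12 side yellow px 77 rows [267 280] green 15
spare scene12 50 6
spare side12 49 8
0.03 [341.49640454 206.44745081] [253.52779745 272.54554071]
0.033 [341.61129831 205.74696583] [253.46921057 271.64687903]
0.036 [341.72665001 205.04375899] [253.41040471 270.74441654]
0.039 [341.84246245 204.337814  ] [253.35137883 269.83813189]
```

```bash
python3 -c "
from h import *
print(r.get_state()['t'],r.get_state()['force'])"
```

```text
15.075 [-0.25554167 -0.4514109  -0.4991497 ]
```

View pics/scene12.png

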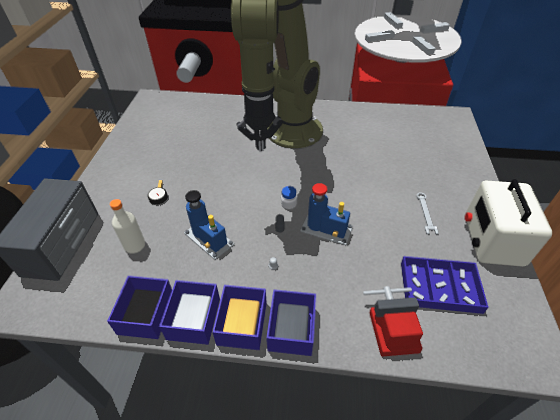

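The scene picture shows the red cap up at (319,188), the pin out with its tip at (341,203), and every loose item where it was at the start. The arm is clear of everything.

```bash
python3 -c "
from h import *
print(job.job_done())"
```

```text
the job is handed in; nothing more can be done
None
```

The red-capped lubricator is charged and the job is handed in. I pressed the cap down onto its stop 8 times with the closed fingertips and let it come up between strokes. I then moved the arm clear; about 15 s had passed on the clock.

- **Pin:** it stopped rising after the sixth stroke, and the last two strokes added nothing in either camera. Its tip position agrees with about 0.039 m, and the green band shows about as much as on the spare's fully out pin. At this resolution the bare steel below the green can't be told from the collar, so "fully out" rests mainly on the pin having stopped.
- **Plunger and surroundings:** the last pictures show the red cap fully up with nothing on it. The black cap and the loose items looked unmoved when I compared the pictures by eye.
- **Uneven strokes:** the first stroke gave no visible lift and the fourth seemed to give only about 5 mm. I don't know why.
- **Force:** the highest wrist reading was about 54 N, with the fingertips pressing the cap on its stop. That is under the 120 N wrist limit, and I took the 40 N limit to cover only the arm and gripper body.

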